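# Tip brown sugar lumps out of the flap caddy onto the plate

## Robot

A 6-joint arm with a two-finger parallel gripper is mounted at the origin on the work surface. World frame = base frame: x ahead of the robot, y to its left, z up, the work surface at z = 0. Lengths are in mm, angles in degrees, forces in N, time in s.
With the tool pointing down it reaches from about 350 to 875 mm from the base axis. Payload 4.2 kg.
Tool frame: the origin (TCP) lies on the centre line of the jaws, within the pads' length; the fingertips stand 22 mm ahead of it and the grasp point (between the pads) lies 3 mm ahead of it (tip_extent is the distance from the TCP to the fingertips, in mm); z points along the fingers, y is the direction in which the jaws open and shut (so a half turn about z gives the same grasp; the last joint's range is limited). The gripper opens to 87 mm and grips with 3 to 60 N. Pads are 19 mm wide; open, the fingers measure 117 mm over their backs; the gripper's body (75 mm by 190 mm) begins 51 mm behind the grasp point.
Start: joints at [83.457, 22.042, 0.453, 0, -68.411, -14.817], TCP at [227.607, 582.06, 244.55] pointing down, gripper open.
Joint ranges: [-179.83, 179.83], [-69.29, 118.12], [-61.27, 80.66], [-181.25, 117.63], [-171.15, -9.14], [-177.46, 177.46]. Speed limits (degrees/s): [159.86, 159.86, 180, 180, 180, 180].

## Interface

Orientations are given as a 3x3 rotation matrix whose columns are the frame's x, y, z axes.
In Python, from cell import get_state, get_image, sign_off, tip_extent gives the robot as it stands.
- The arm moves only by the tool move_arm, never from a script. Its argument "series" is a list of rows, each an object with "xyz": the shift along the tool's x, y, z in m, a list of three; "twist": the turn, a rotation vector about the tool's x, y, z in degrees, a list of three; "grip": the closure, from 0 (fully open) to 1 (shut). A call has 1 to 10 rows; each row is the pose to reach, as a shift and turn from the pose commanded when the call began, along the tool's axes at that moment; what a row does not reach only later rows make up. A row lasts 1/12 s, in which the tool goes at most 41.7 mm and 7.16 degrees, less where a joint would pass 70% of its speed; a pose out of reach is approached as far as the arm can. A call with a gripper value outside its range is refused whole. The fingers move at their own pace and stop on an object; the grip force is fixed at half the most. Time passes only in rows, so rows that repeat a pose let the fingers close. It gives the time, the measured TCP pose, the force and the opening at its end, in the units of the state.
- get_state(): the state, without advancing time (a new reading comes with each control period).
- get_image(name): name is "side" or "top" or "wrist"; returns a dict with "pixels" (384x512x3 uint8, red, green, blue), "fov_y" (degrees; the focal length in pixels is half the picture's height over the tangent of half this angle, whatever the lens; pixels are square), "cx", "cy" (the principal point, pixels), "R" (3x3) and "t" (3): a world point X has camera coordinates R X + t; the wrist camera has in their place "hand_eye" (4x4, takes a point from camera to tool coordinates, whose origin is the TCP and whose axes are the flange's). Camera axes: x right, y down, z forward; pixel columns grow to the right and rows downward; lengths in mm; the calibration is good to about 2 mm. A picture is of the moment at which its call begins: read the wrist's pose just before it. There is no depth.
- sign_off(): hands the job in, once; it reports no verdict.
The state is a dict: "t": time; "qpos": joint angles; "qvel": joint speeds; "effort": joint torques, N m; "position": TCP position; "eef_rot": TCP orientation; "force": force on the tool from outside, world axes, zero at the start; "torque": the same for the moment, N m; "gripper_width": finger opening in mm.
Only numpy, scipy, OpenCV 4.12 (cv2) and the standard library are available. Lean on these libraries where they do the work, as an engineer would, in place of code of your own. Each camera call takes 0.05 s, during which the arm holds its last target.

## Task

Pick up the white sugar caddy and tip it over the yellow plate just far enough that its steel flap swings open and all three brown sugar lumps slide out onto the plate; never tip it past a quarter turn or let go of it in the air. Then stand the empty caddy upright on the bare worktop with its flap shut and let go of it. Leave the plate in its tray and do not shove or upset the plate or the jar, mug, bowl, chopstick box and cruet.

Things in the scene. Friction and masses are not known exactly. Their poses are not given: they have to be found in the camera images.
- caddy_center (a point): centre of the sugar caddy, 40 mm above its underside: a closed white plastic box 108 mm long (its x), 52 mm wide (y), 80 mm tall (z), clear top, a steel flap for its whole front (-x) end; walls 3 mm, level floor 4 mm; about 0.15 kg. Its flat long sides can be gripped across the 52 mm anywhere from -40 to +50 mm along x. At the start it stands upright, flap end roughly towards the robot.
- caddy_spout (a point): middle of the front edge of the caddy's floor, where the lumps leave it: 54 mm towards the caddy's -x and 36 mm below the caddy's centre point.
- flap (a joint): angle of the flap, rad: 0 shut, 1.5 wide open. Free-swinging hinge along the top of the front end, 75 mm above the underside. The flap leans 0.12 rad, lower edge forward, so its weight (20 g) keeps it shut while the caddy is upright; tipped front end down further than that, it hangs plumb and opens by about the tip angle less 0.12.
- flap_edge (a point): outer end of the small lip at the flap's lower edge; the flap is 50 mm wide and 70 mm tall, the lip stands out 14 mm.
- plate: yellow melamine plate, 180 mm across, 20 mm tall, raised rim; origin at the centre of its underside, z up. Loose, standing in the tray.
- tray: shallow frosted tray 220 x 220 mm with walls 24 mm tall, 4 mm thick, floor 4 mm, fixed to the worktop; origin at the centre of its underside. The tray and the caddy stand one to the left, one to the right.
- lump0: brown sugar lump 22 x 20 x 15 mm, 11 g, inside the caddy at the start, in a row along its floor; origin at the centre of its underside. It begins to slide on plastic at a slope of some 0.45 to 0.65 rad.
- lump1: brown sugar lump 21 x 21 x 16 mm, 11 g, inside the caddy at the start, in a row along its floor; origin at the centre of its underside. It begins to slide on plastic at a slope of some 0.45 to 0.65 rad.
- lump2: brown sugar lump 22 x 19 x 16 mm, 11 g, inside the caddy at the start, in a row along its floor; origin at the centre of its underside. It begins to slide on plastic at a slope of some 0.45 to 0.65 rad.
- jar: amber glass jar with steel lid, 68 mm across, 100 mm tall; a bystander, to be left alone. Origin at the centre of its underside.
- mug: white mug, 76 mm across, 85 mm tall; a bystander, to be left alone. Origin at the centre of its underside.
- bowl: rice bowl, 116 mm across, 55 mm tall; a bystander, to be left alone. Origin at the centre of its underside.
- chopstick_box: dark wooden chopstick box, 230 x 50 x 24 mm; a bystander, to be left alone. Origin at the centre of its underside.
- cruet: glass cruet with steel lid, 64 mm across, 121 mm tall, in the top tray of the tiers at the right side of the worktop; a bystander, to be left alone. Origin at the centre of its underside.
Mind the look-alikes: they are no part of the job. There is more than one size of the plate; the job needs the smaller.

How it is judged:
By the outcome, as a careful person would: the job done as asked, in the order asked, and still so for the second after the job is handed in, with the robot touching nothing.
It also fails if it takes over 54 s, if anything falls off the work surface, if the arm or the gripper's body presses on something with over 40 N, if the wrist force passes 120 N, or if a joint passes its speed limit or range.

## Working session

There is one attempt and no reset: what is moved stays moved. The work goes in short steps, Python scripts to look and compute and a tool call to move; the robot and the scene stay as the last step left them, time stands still between calls to the robot, and variables do not carry over. Pictures are saved under pics/ and viewed, and the job is handed in when it is done.

Besides the shell and the picture viewer there is one more tool, called after "Call:" as name([rows], argument=value, ...), one row to a line, values as JSON. move_arm: Moves the arm, as the interface text tells. Its arguments: {"type":"object","properties":{"series":{"type":"array","items":{"type":"object","properties":{"xyz":{"type":"array","items":{"type":"number"}},"twist":{"type":"array","items":{"type":"number"}},"grip":{"type":"number"}}}}},"required":["series"]}

```bash
ls; mkdir -p pics
python3 - <<'E'
from cell import *
import cv2,numpy as np
s=get_state();print({k:np.round(v,3).tolist() for k,v in s.items()}, tip_extent)
for n in("side","top","wrist"):
    i=get_image(n);cv2.imwrite(f"pics/{n}0.png",i["pixels"][:,:,::-1])
    print(n,{k:(np.round(v,4).tolist()) for k,v in i.items() if k!="pixels"})
E
```

```text
pics
{'t': 0.0, 'qpos': [83.457, 22.089, 0.38, -0.029, -68.411, -14.817], 'qvel': [0.073, 0.076, 0.033, 0.086, -0.056, 0.051], 'effort': [-0.002, -39.067, 18.741, 4.22, 0.011, -0.0], 'position': [227.415, 581.562, 243.485], 'eef_rot': [[0.931, -0.364, -0.001], [-0.364, -0.931, -0.002], [0.0, 0.002, -1.0]], 'force': [-0.149, -0.609, 0.131], 'torque': [0.017, -0.034, 0.025], 'gripper_width': 87.243} 22.0
side {'fov_y': 53.3593, 'cx': 257.9408, 'cy': 194.8003, 'R': [[0.8165, -0.577, 0.0186], [-0.2623, -0.3995, -0.8784], [0.5143, 0.7124, -0.4775]], 't': [-420.2214, 189.9758, 1255.1975]}
top {'fov_y': 47.9893, 'cx': 257.8334, 'cy': 196.6357, 'R': [[-0.0035, -1.0, 0.0046], [-0.9927, 0.0029, -0.1205], [0.1204, -0.005, -0.9927]], 't': [-71.2104, 465.287, 1632.6541]}
wrist {'fov_y': 61.9474, 'cx': 257.9535, 'cy': 190.6621, 'hand_eye': [[-0.0, -0.9637, -0.2668, 73.5532], [1.0, 0.0004, -0.0014, 1.2001], [0.0014, -0.2668, 0.9637, -140.4297], [0.0, 0.0, 0.0, 1.0]]}
```

View pics/side0.png

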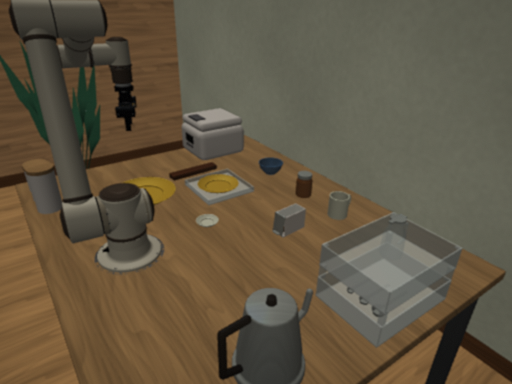

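View pics/top0.png

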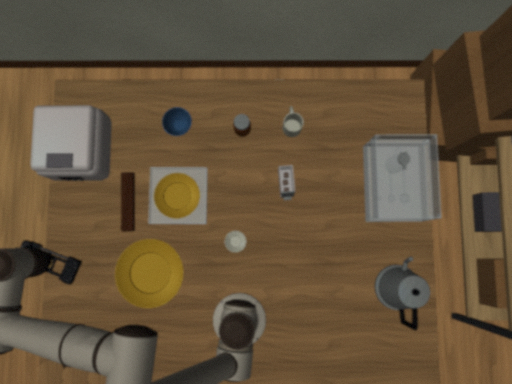

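View pics/wrist0.png

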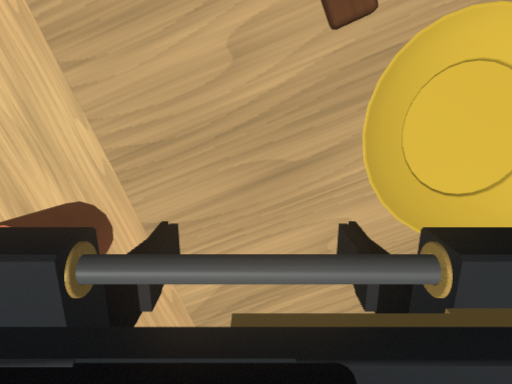

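```bash
cat > h.py <<'E'
import numpy as np,cv2
from cell import *
def ray(im,uv):
    f=192/np.tan(np.radians(im["fov_y"]/2))
    d=np.array([(uv[0]-im["cx"])/f,(uv[1]-im["cy"])/f,1.0])
    R=np.array(im["R"]);t=np.array(im["t"])
    return -R.T@t, R.T@d
def toplane(im,uv,z):
    o,d=ray(im,uv); return o+d*(z-o[2])/d[2]
def proj(im,X):
    f=192/np.tan(np.radians(im["fov_y"]/2))
    c=np.array(im["R"])@np.array(X)+np.array(im["t"])
    return c[0]/c[2]*f+im["cx"],c[1]/c[2]*f+im["cy"]
def wcam(im,s):
    H=np.array(im["hand_eye"]);Rt=np.array(s["eef_rot"]);p=np.array(s["position"])
    Rc=Rt@H[:3,:3];pc=Rt@H[:3,3]+p
    im=dict(im);im["R"]=Rc.T;im["t"]=-Rc.T@pc;return im
E
python3 - <<'E'
from h import *
i=get_image("top");p=i["pixels"][:,:,::-1]
cv2.imwrite("pics/topz.png",cv2.resize(p[130:260,100:330],None,fx=3.4,fy=3.4,interpolation=cv2.INTER_CUBIC))
hsv=cv2.cvtColor(p,cv2.COLOR_BGR2HSV)
m=cv2.inRange(hsv,(20,150,80),(32,255,255))
for c in cv2.findContours(m,0,2)[0]:
    if cv2.contourArea(c)>300:
        (e,sz,a)=cv2.fitEllipse(c);print(e,sz,a,toplane(i,e,20).round(1))
for uv in[(287,181)]:print(toplane(i,uv,80).round(1))
print(toplane(i,(128,202),24), toplane(i,(242,122),100),toplane(i,(293,124),85),toplane(i,(235,241),10))
s=get_image("side");cv2.imwrite("pics/sidez.png",cv2.resize(s["pixels"][150:250,170:370,::-1],None,fx=4,fy=4,interpolation=cv2.INTER_CUBIC))
E
```

```text
(148.79859924316406, 273.0484313964844) (67.17487335205078, 69.17031860351562) 30.81985855102539 [176.  340.9  20. ]
(176.5399627685547, 195.2174530029297) (42.68383026123047, 43.768558502197266) 55.167877197265625 [472.5 241.7  20. ]
[ 517.5 -182.    80. ]
[446.24746842 427.13102943  24.        ] [739.32613085 -13.78661652 100.        ] [ 735.61123365 -206.93517033   85.        ] [295.72895585  15.57991894  10.        ]
```

View pics/topz.png

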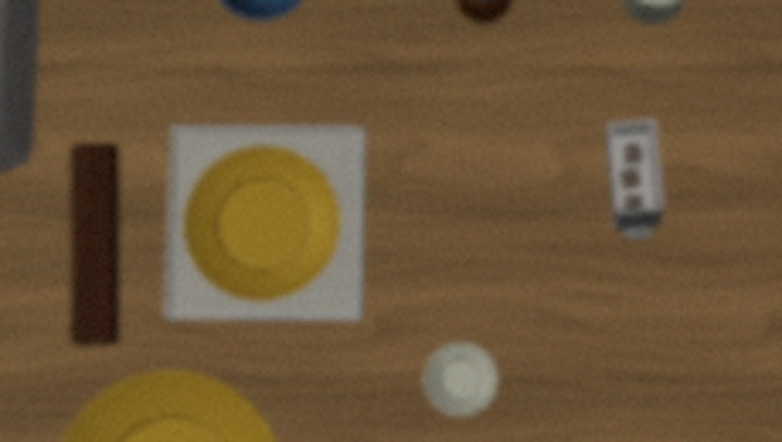

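View pics/sidez.png

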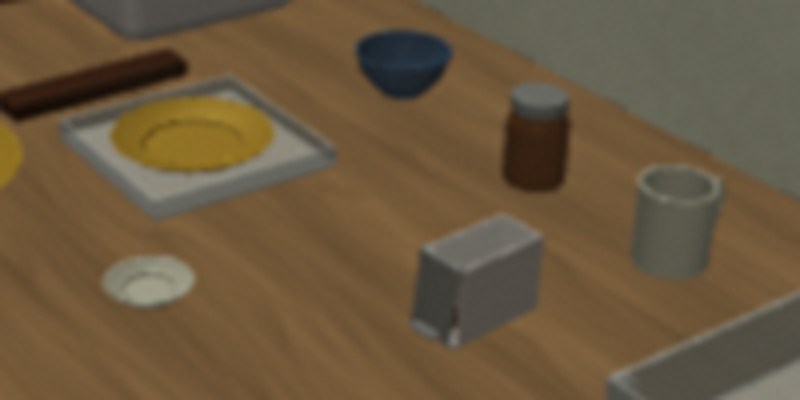

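Run:
```python
from h import *
i=get_image("top")
P=[toplane(i,(100+a/3.4,130+b/3.4),80)[:2] for a,b in[(608,122),(656,118),(661,210),(614,215)]]
P=np.array(P);print(P.round(1),P.mean(0))
for a,b in[(0,1),(1,2),(2,3),(3,0)]:
    d=P[b]-P[a];print(np.hypot(*d),np.degrees(np.arctan2(d[1],d[0])))
s=get_state();R=np.array(s["eef_rot"])
tgt=np.array([530,-183,244.])
print(R.T@(tgt-s["position"]))
print(-np.linalg.inv(np.array(i["R"]))@i["t"])
```

```text
[[ 575.1 -151.9]
 [ 579.5 -205.1]
 [ 476.7 -209.2]
 [ 471.3 -157.5]] [ 525.66279399 -180.89354253]
53.386764246976234 -85.3135868056838
102.86120403903382 -177.69948418276388
51.99791732875825 95.94958801877075
103.95823396628104 3.09858889128643
[560.27760466 602.19810973   0.65325769]
[ 265.01871103  -64.46662435 1677.12003724]
```

Call:
move_arm([
  {"xyz": [0.56, 0.602, 0], "twist": [0, 0, 154]},
  {"xyz": [0.56, 0.602, 0], "twist": [0, 0, 154]},
  {"xyz": [0.56, 0.602, 0], "twist": [0, 0, 154]},
  {"xyz": [0.56, 0.602, 0], "twist": [0, 0, 154]},
  {"xyz": [0.56, 0.602, 0], "twist": [0, 0, 154]},
  {"xyz": [0.56, 0.602, 0], "twist": [0, 0, 154]},
  {"xyz": [0.56, 0.602, 0], "twist": [0, 0, 154]},
  {"xyz": [0.56, 0.602, 0], "twist": [0, 0, 154]},
  {"xyz": [0.56, 0.602, 0], "twist": [0, 0, 154]},
  {"xyz": [0.56, 0.602, 0], "twist": [0, 0, 154]},
])

```text
invalid input at $.series[0]: expected keys xyz, twist, grip
```

```bash
cat > to.py <<'E'
# usage: to.py x y z yaw tilt  -> shift/twist from commanded~measured pose
import sys
from h import *
from scipy.spatial.transform import Rotation as Ro
x,y,z,yaw,tilt=map(float,sys.argv[1:6])
s=get_state();R=np.array(s["eef_rot"])
# caddy frame: tool x=-cx, y=+cy, z=-cz ; caddy tilt front down
C=Ro.from_euler("z",yaw,degrees=True)*Ro.from_euler("y",-tilt,degrees=True)
T=C.as_matrix()@np.diag([-1,1,-1])
print("t",s["t"],"pos",np.round(s["position"],1),"q",np.round(s["qpos"],1),"F",np.round(s["force"],1),"w",round(s["gripper_width"],1))
Cc=R@np.diag([-1,1,-1]);print("now yaw,tilt,roll",Ro.from_matrix(Cc).as_euler("ZYX",degrees=True).round(2))
print("xyz m",(R.T@(np.array([x,y,z])-s["position"])/1000).round(4),"twist",Ro.from_matrix(R.T@T).as_rotvec(degrees=True).round(2))
E
python3 to.py 530 -183 244 4 0
```

```text
t 0.3 pos [227.5 581.9 244.2] q [ 83.5  22.1   0.4  -0.  -68.4 -14.8] F [ 0.6  1.3 -0. ] w 87.2
now yaw,tilt,roll [1.5864e+02 0.0000e+00 4.0000e-02]
xyz m [0.5603 0.6022 0.0007] twist [ 1.0000e-02 -6.0000e-02  1.5464e+02]
```

Call:
move_arm([
  {"xyz": [0.56, 0.602, 0], "twist": [0, 0, 154], "grip": 0},
  {"xyz": [0.56, 0.602, 0], "twist": [0, 0, 154], "grip": 0},
  {"xyz": [0.56, 0.602, 0], "twist": [0, 0, 154], "grip": 0},
  {"xyz": [0.56, 0.602, 0], "twist": [0, 0, 154], "grip": 0},
  {"xyz": [0.56, 0.602, 0], "twist": [0, 0, 154], "grip": 0},
  {"xyz": [0.56, 0.602, 0], "twist": [0, 0, 154], "grip": 0},
  {"xyz": [0.56, 0.602, 0], "twist": [0, 0, 154], "grip": 0},
  {"xyz": [0.56, 0.602, 0], "twist": [0, 0, 154], "grip": 0},
  {"xyz": [0.56, 0.602, 0], "twist": [0, 0, 154], "grip": 0},
  {"xyz": [0.56, 0.602, 0], "twist": [0, 0, 154], "grip": 0},
])

```text
t: 1.13
position: [380.9, 192.6, 244.9]
eef_rot: [[-0.057, -0.998, 0.001], [-0.998, 0.057, 0.001], [-0.001, -0.001, -1.0]]
force: [0.5, 0.4, -0.4]
gripper_width: 86.8
```

```bash
python3 to.py 530 -183 244 4 0
```

```text
t 1.1333 pos [380.9 192.6 244.9] q [ 48.8   2.2 -25.4   0.  -62.3 -52.1] F [ 0.5  0.4 -0.4] w 86.8
now yaw,tilt,roll [ 8.671e+01 -4.000e-02 -4.000e-02]
xyz m [ 0.3665 -0.1704  0.0008] twist [0.000e+00 6.000e-02 8.271e+01]
```

Call:
move_arm([
  {"xyz": [0.366, -0.17, 0], "twist": [0, 0, 82.5], "grip": 0},
  {"xyz": [0.366, -0.17, 0], "twist": [0, 0, 82.5], "grip": 0},
  {"xyz": [0.366, -0.17, 0], "twist": [0, 0, 82.5], "grip": 0},
  {"xyz": [0.366, -0.17, 0], "twist": [0, 0, 82.5], "grip": 0},
  {"xyz": [0.366, -0.17, 0], "twist": [0, 0, 82.5], "grip": 0},
  {"xyz": [0.366, -0.17, 0], "twist": [0, 0, 82.5], "grip": 0},
  {"xyz": [0.366, -0.17, 0], "twist": [0, 0, 82.5], "grip": 0},
  {"xyz": [0.366, -0.17, 0], "twist": [0, 0, 82.5], "grip": 0},
  {"xyz": [0.366, -0.17, 0], "twist": [0, 0, 82.5], "grip": 0},
  {"xyz": [0.366, -0.17, 0], "twist": [0, 0, 82.5], "grip": 0},
])

```text
t: 1.97
position: [532.3, -183.0, 244.4]
eef_rot: [[-0.966, -0.258, 0.0], [-0.258, 0.966, -0.0], [-0.0, -0.001, -1.0]]
force: [1.2, 0.2, 0.9]
gripper_width: 87.2
```

Call:
move_arm([
  {"xyz": [0, 0, 0], "twist": [0, 0, 11], "grip": 0},
  {"xyz": [0, 0, 0], "twist": [0, 0, 11], "grip": 0},
  {"xyz": [0, 0, 0], "twist": [0, 0, 11], "grip": 0},
])

```text
t: 2.22
position: [531.5, -180.6, 244.1]
eef_rot: [[-0.997, -0.074, -0.001], [-0.074, 0.997, 0.0], [0.001, 0.0, -1.0]]
force: [0.2, 0.1, 0.4]
gripper_width: 86.6
```

```bash
python3 to.py 530 -183 244 4 0
python3 - <<'E'
from h import *
s=get_state();i=get_image("wrist");cv2.imwrite("pics/w1.png",i["pixels"][:,:,::-1])
E
```

```text
t 2.2167 pos [ 531.5 -180.6  244.1] q [ -2.2  15.9  -8.7  -0.  -65.5 -83.5] F [0.2 0.1 0.4] w 86.6
now yaw,tilt,roll [4.25 0.04 0.01]
xyz m [ 0.0016 -0.0023  0.0001] twist [ 0.01 -0.04  0.25]
```

View pics/w1.png

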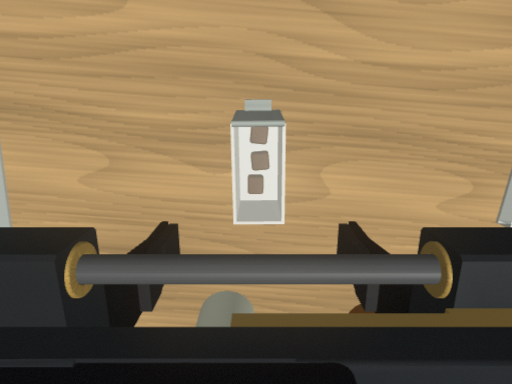

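Run:
```python
from h import *
s=get_state();i=get_image("wrist");i=wcam(i,s)
p=i["pixels"][:,:,::-1]
cv2.imwrite("pics/w1z.png",cv2.resize(p[85:240,200:320],None,fx=3.8,fy=3.8,interpolation=cv2.INTER_CUBIC))
P=np.array([toplane(i,uv,80)[:2] for uv in[(232,122.5),(284.5,122.5),(284.5,222.5),(233,222.5)]])
print(P.round(1),P.mean(0))
for a,b in[(0,1),(1,2),(2,3),(3,0)]:
    d=P[b]-P[a];print(np.hypot(*d),np.degrees(np.arctan2(d[1],d[0])))
```

```text
[[ 479.1 -209.4]
 [ 475.3 -160.6]
 [ 574.4 -150.6]
 [ 578.4 -202.8]] [ 526.80530379 -180.85849633]
49.01141441876151 94.44525944077863
99.61474390508673 5.715283827659702
52.3415406807156 -85.58538587153943
99.56860172578997 -176.20052966525805
```

View pics/w1z.png

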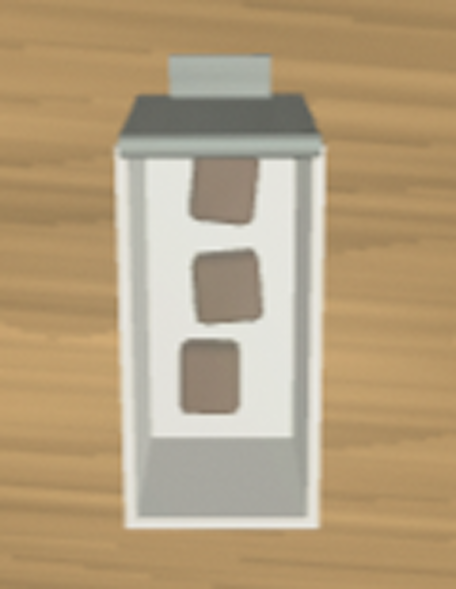

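Call:
move_arm([
  {"xyz": [0.0065, 0, 0.04], "twist": [0, 0, 0], "grip": 0},
  {"xyz": [0.0065, 0, 0.08], "twist": [0, 0, 0], "grip": 0},
  {"xyz": [0.0065, 0, 0.11], "twist": [0, 0, 0], "grip": 0},
  {"xyz": [0.0065, 0, 0.14], "twist": [0, 0, 0], "grip": 0},
  {"xyz": [0.0065, 0, 0.165], "twist": [0, 0, 0], "grip": 0},
  {"xyz": [0.0065, 0, 0.185], "twist": [0, 0, 0], "grip": 0},
  {"xyz": [0.0065, 0, 0.195], "twist": [0, 0, 0], "grip": 0},
  {"xyz": [0.0065, 0, 0.195], "twist": [0, 0, 0], "grip": 0},
  {"xyz": [0.0065, 0, 0.195], "twist": [0, 0, 0], "grip": 0},
])

```text
t: 3.07
position: [525.6, -180.1, 50.0]
eef_rot: [[-0.997, -0.078, 0.0], [-0.078, 0.997, -0.0], [-0.0, -0.0, -1.0]]
force: [0.0, -0.0, -0.0]
gripper_width: 86.8
```

```bash
python3 to.py 525 -181 49 4.5 0
python3 - <<'E'
from h import *
a=get_image("wrist")["pixels"];b=get_image("side")["pixels"][130:274,200:392]
cv2.imwrite("pics/w2.png",np.hstack([cv2.resize(a[:,:,::-1],(400,300)),cv2.resize(b[:,:,::-1],(400,300))]))
E
```

```text
t 3.0667 pos [ 525.6 -180.1   50. ] q [ -2.2  27.8 -22.7   0.  -39.4 -83.3] F [ 0. -0. -0.] w 86.8
now yaw,tilt,roll [ 4.5  -0.02 -0.02]
xyz m [ 0.0007 -0.0009  0.001 ] twist [-0.02  0.02 -0.  ]
```

View pics/w2.png

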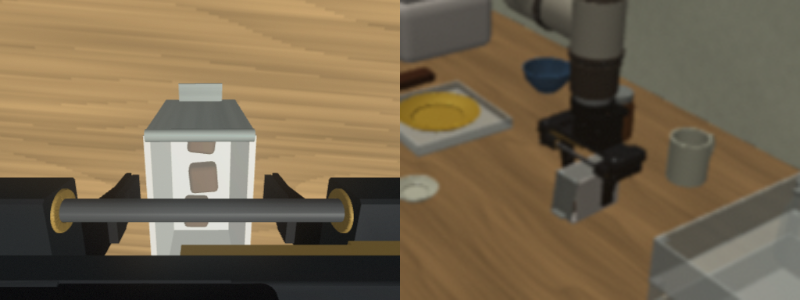

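Call:
move_arm([
  {"xyz": [0.0005, -0.0005, 0], "twist": [0, 0, 0], "grip": 1},
  {"xyz": [0.0005, -0.0005, 0], "twist": [0, 0, 0], "grip": 1},
  {"xyz": [0.0005, -0.0005, 0], "twist": [0, 0, 0], "grip": 1},
  {"xyz": [0.0005, -0.0005, 0], "twist": [0, 0, 0], "grip": 1},
  {"xyz": [0.0005, -0.0005, 0], "twist": [0, 0, 0], "grip": 1},
  {"xyz": [0.0005, -0.0005, 0], "twist": [0, 0, 0], "grip": 1},
  {"xyz": [0.0005, -0.0005, 0], "twist": [0, 0, 0], "grip": 1},
  {"xyz": [0.0005, -0.0005, 0], "twist": [0, 0, 0], "grip": 1},
])

```text
t: 3.83
position: [524.6, -180.9, 49.6]
eef_rot: [[-0.997, -0.077, 0.0], [-0.077, 0.997, -0.0], [-0.0, -0.0, -1.0]]
force: [-0.6, 0.3, 0.5]
gripper_width: 52.1
```

```bash
python3 to.py 525 -181 49 4.5 0
```

```text
t 3.8333 pos [ 524.6 -180.9   49.6] q [ -2.3  27.8 -22.8   0.  -39.4 -83.3] F [-0.6  0.3  0.5] w 52.1
now yaw,tilt,roll [ 4.4 -0.  -0. ]
xyz m [-0.0004 -0.0002  0.0006] twist [-0.   0.  -0.1]
```

Call:
move_arm([
  {"xyz": [0, 0, -0.003], "twist": [0, 0, 0], "grip": 1},
  {"xyz": [0, 0, -0.008], "twist": [0, 0, 0], "grip": 1},
  {"xyz": [0, 0, -0.016], "twist": [0, 0, 0], "grip": 1},
  {"xyz": [0, 0, -0.028], "twist": [0, 0, 0], "grip": 1},
  {"xyz": [0, 0, -0.044], "twist": [0, 0, 0], "grip": 1},
  {"xyz": [0, 0, -0.06], "twist": [0, 0, 0], "grip": 1},
  {"xyz": [0, 0, -0.076], "twist": [0, 0, 0], "grip": 1},
  {"xyz": [0, 0, -0.09], "twist": [0, 0, 0], "grip": 1},
  {"xyz": [0, 0, -0.097], "twist": [0, 0, 0], "grip": 1},
  {"xyz": [0, 0, -0.1], "twist": [0, 0, 0], "grip": 1},
])

```text
t: 4.67
position: [525.2, -180.8, 151.3]
eef_rot: [[-0.997, -0.077, 0.003], [-0.077, 0.997, -0.0], [-0.003, -0.0, -1.0]]
force: [0.1, -0.7, -1.5]
gripper_width: 51.9
```

```bash
python3 to.py 452 242 150 200 0;python3 - <<'E'
from h import *
a=get_image("wrist")["pixels"];b=get_image("side")["pixels"][100:244,200:392]
cv2.imwrite("pics/w3.png",np.hstack([cv2.resize(a[:,:,::-1],(400,300)),cv2.resize(b[:,:,::-1],(400,300))]))
E
```

```text
t 4.6667 pos [ 525.2 -180.8  151.3] q [ -2.3  20.2 -17.    0.  -52.6 -83.3] F [ 0.1 -0.7 -1.5] w 51.9
now yaw,tilt,roll [ 4.41 -0.17 -0.02]
xyz m [0.0405 0.4272 0.001 ] twist [2.3000e-01 7.0000e-02 1.6441e+02]
```

View pics/w3.png

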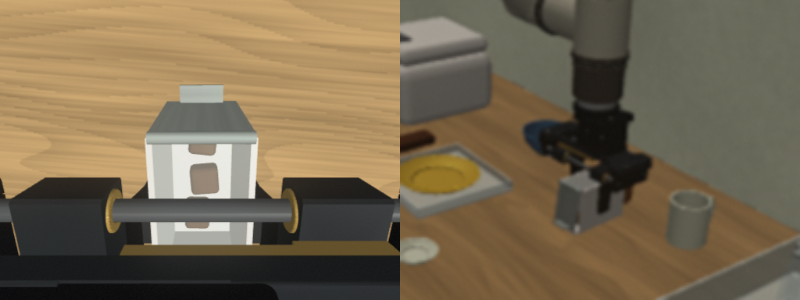

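Call:
move_arm([
  {"xyz": [0.0006, 0.004, 0], "twist": [0, 0, -1.7], "grip": 1},
  {"xyz": [0.002, 0.012, 0], "twist": [0, 0, -5], "grip": 1},
  {"xyz": [0.0036, 0.023, 0], "twist": [0, 0, -9.5], "grip": 1},
  {"xyz": [0.0057, 0.0365, 0], "twist": [0, 0, -15], "grip": 1},
  {"xyz": [0.008, 0.051, 0], "twist": [0, 0, -21], "grip": 1},
  {"xyz": [0.0105, 0.0675, 0], "twist": [0, 0, -28], "grip": 1},
  {"xyz": [0.013, 0.084, 0], "twist": [0, 0, -35], "grip": 1},
  {"xyz": [0.0157, 0.101, 0], "twist": [0, 0, -42], "grip": 1},
  {"xyz": [0.0183, 0.118, 0], "twist": [0, 0, -49], "grip": 1},
  {"xyz": [0.021, 0.135, 0], "twist": [0, 0, -56], "grip": 1},
])

```text
t: 5.6
position: [492.2, -47.0, 148.4]
eef_rot: [[-0.488, -0.873, -0.002], [-0.873, 0.488, -0.0], [0.001, 0.002, -1.0]]
force: [-0.3, 0.7, -1.5]
gripper_width: 51.8
```

```bash
python3 to.py 428 234 150 190 0
```

```text
t 5.6 pos [492.2 -47.  148.4] q [ 13.4  15.1 -25.2  -0.  -49.8 -42.6] F [-0.3  0.7 -1.5] w 51.8
now yaw,tilt,roll [60.81  0.09  0.11]
xyz m [-0.214   0.1931 -0.0015] twist [ 1.6000e-01  8.0000e-02 -1.2919e+02]
```

Call:
move_arm([
  {"xyz": [-0.012, 0.011, 0], "twist": [0, 0, -7], "grip": 1},
  {"xyz": [-0.024, 0.022, 0], "twist": [0, 0, -14], "grip": 1},
  {"xyz": [-0.036, 0.033, 0], "twist": [0, 0, -21], "grip": 1},
  {"xyz": [-0.048, 0.044, 0], "twist": [0, 0, -28], "grip": 1},
  {"xyz": [-0.06, 0.054, 0], "twist": [0, 0, -35], "grip": 1},
  {"xyz": [-0.072, 0.065, 0], "twist": [0, 0, -42], "grip": 1},
  {"xyz": [-0.084, 0.076, 0], "twist": [0, 0, -49], "grip": 1},
  {"xyz": [-0.096, 0.087, 0], "twist": [0, 0, -56], "grip": 1},
  {"xyz": [-0.108, 0.097, 0], "twist": [0, 0, -63], "grip": 1},
  {"xyz": [-0.12, 0.108, 0], "twist": [0, 0, -70], "grip": 1},
])

```text
t: 6.43
position: [457.7, 110.5, 148.6]
eef_rot: [[0.654, -0.757, -0.002], [-0.757, -0.654, -0.001], [-0.0, 0.002, -1.0]]
force: [0.5, 0.5, -2.1]
gripper_width: 52.1
```

```bash
python3 to.py 428 234 150 190 0
```

```text
t 6.4333 pos [457.7 110.5 148.6] q [ 33.4  12.9 -28.3  -0.  -48.9   7.4] F [ 0.5  0.5 -2.1] w 52.1
now yaw,tilt,roll [ 1.3082e+02 -3.0000e-02  1.3000e-01]
xyz m [-0.1129 -0.0582 -0.0015] twist [  0.1    0.09 -59.18]
```

Call:
move_arm([
  {"xyz": [-0.013, -0.007, 0], "twist": [0, 0, -7], "grip": 1},
  {"xyz": [-0.026, -0.0134, 0], "twist": [0, 0, -14], "grip": 1},
  {"xyz": [-0.04, -0.021, 0], "twist": [0, 0, -21], "grip": 1},
  {"xyz": [-0.054, -0.028, 0], "twist": [0, 0, -28], "grip": 1},
  {"xyz": [-0.068, -0.035, 0], "twist": [0, 0, -35], "grip": 1},
  {"xyz": [-0.08, -0.041, 0], "twist": [0, 0, -41.5], "grip": 1},
  {"xyz": [-0.091, -0.047, 0], "twist": [0, 0, -47.5], "grip": 1},
  {"xyz": [-0.101, -0.052, 0], "twist": [0, 0, -52.5], "grip": 1},
  {"xyz": [-0.108, -0.056, 0], "twist": [0, 0, -56], "grip": 1},
  {"xyz": [-0.112, -0.058, 0], "twist": [0, 0, -58], "grip": 1},
])

```text
t: 7.27
position: [429.5, 233.4, 148.5]
eef_rot: [[0.989, 0.151, -0.002], [0.151, -0.989, -0.001], [-0.002, 0.001, -1.0]]
force: [-0.4, 0.2, -1.4]
gripper_width: 51.9
```

```bash
python3 to.py 428 234 124 190 0;python3 - <<'E'
from h import *
a=get_image("wrist")["pixels"];b=get_image("side")["pixels"][100:244,140:332]
cv2.imwrite("pics/w4.png",np.hstack([cv2.resize(a[:,:,::-1],(400,300)),cv2.resize(b[:,:,::-1],(400,300))]))
E
```

```text
t 7.2667 pos [429.5 233.4 148.5] q [ 47.6  14.6 -26.   -0.  -49.5  51.1] F [-0.4  0.2 -1.4] w 51.9
now yaw,tilt,roll [-1.7131e+02 -1.0000e-01  7.0000e-02]
xyz m [-0.0013 -0.0008  0.0245] twist [ 0.06  0.1  -1.31]
```

View pics/w4.png

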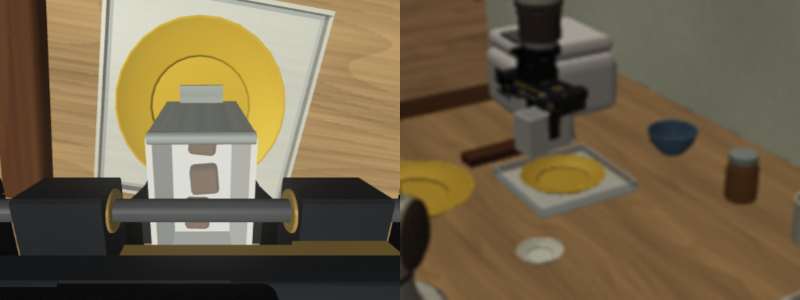

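Run:
```python
from h import *
s=get_state();i=wcam(get_image("wrist"),s);p=i["pixels"][:,:,::-1]
m=cv2.inRange(cv2.cvtColor(p,cv2.COLOR_BGR2HSV),(18,120,80),(34,255,255));m[215:]=0
c=max(cv2.findContours(m,0,1)[0],key=cv2.contourArea)[:,0]
P=np.array([toplane(i,q,24)[:2] for q in c])
ok=(c[:,1]<135);P=P[ok]
A=np.c_[2*P,np.ones(len(P))];x=np.linalg.lstsq(A,(P**2).sum(1),rcond=None)[0]
print(x[:2],np.sqrt(x[2]+x[0]**2+x[1]**2),len(P))
f=np.array([np.cos(np.radians(8.7)),np.sin(np.radians(8.7))]);print(x[:2]-45*f)
```

```text
[506.67967511 246.07329788] 61.621552239854616 459
[462.1974502  239.26656097]
```

Run:
```python
from h import *
s=get_state();i=wcam(get_image("wrist"),s);p=i["pixels"][:,:,::-1]
h=cv2.cvtColor(p,cv2.COLOR_BGR2HSV)
print(h[60,200],h[60,80],h[60,450],h[110,250])
m=cv2.inRange(h,(20,150,80),(34,255,255));m[205:]=0
c=max(cv2.findContours(m,0,1)[0],key=cv2.contourArea)
c=cv2.convexHull(c)[:,0];c=c[c[:,1]<195]
P=np.array([toplane(i,q,24)[:2] for q in c])
A=np.c_[2*P,np.ones(len(P))];x=np.linalg.lstsq(A,(P**2).sum(1),rcond=None)[0]
r=np.sqrt(x[2]+x[0]**2+x[1]**2);print(x[:2],r,len(P),c.min(0),c.max(0),(np.hypot(*(P-x[:2]).T)-r).round(1))
```

```text
[ 23 178 192] [ 18 115 171] [ 18 113 176] [ 47  14 167]
[472.77622737 240.68237429] 88.67423426521059 45 [147  19] [362 187] [ 0.2  0.3 -0.2  0.   0.1 -0.3 -0.  -0.2 -0.1  0.1 -0.2  0.1 -0.  -0.3
  0.2 -0.  -0.1  0.   0.2 -0.1  0.1  0.2  0.   0.1 -0.3  0.1 -0.1 -0.3
  0.   0.2  0.1  0.2 -0.2  0.  -0.1  0.1  0.2 -0.1  0.   0.2 -0.2  0.1
  0.  -0.2  0.2]
```

Call:
move_arm([
  {"xyz": [0, 0, 0.004], "twist": [0, 0, 0], "grip": 1},
  {"xyz": [-0.001, 0, 0.011], "twist": [0, 0, 0], "grip": 1},
  {"xyz": [-0.001, 0, 0.019], "twist": [0, -1, 0], "grip": 1},
  {"xyz": [-0.001, 0, 0.023], "twist": [0, -3, 0], "grip": 1},
  {"xyz": [-0.001, 0, 0.0245], "twist": [0, -6, 0], "grip": 1},
  {"xyz": [-0.001, 0, 0.0245], "twist": [0, -9, 0], "grip": 1},
  {"xyz": [-0.001, 0, 0.0245], "twist": [0, -12, 0], "grip": 1},
  {"xyz": [-0.001, 0, 0.0245], "twist": [0, -15, 0], "grip": 1},
  {"xyz": [-0.001, 0, 0.0245], "twist": [0, -17, 0], "grip": 1},
  {"xyz": [-0.001, 0, 0.0245], "twist": [0, -18, 0], "grip": 1},
])

```text
t: 8.3
position: [429.9, 232.5, 123.7]
eef_rot: [[0.94, 0.145, -0.308], [0.137, -0.989, -0.045], [-0.312, 0.0, -0.95]]
force: [0.8, -1.3, -1.8]
gripper_width: 51.9
```

```bash
python3 to.py 428 234 124 188.7 33;python3 - <<'E'
from h import *
a=get_image("wrist")["pixels"];b=get_image("side")["pixels"][100:244,140:332]
cv2.imwrite("pics/w5.png",np.hstack([cv2.resize(a[:,:,::-1],(400,300)),cv2.resize(b[:,:,::-1],(400,300))]))
E
```

```text
t 8.3 pos [429.9 232.5 123.7] q [ 41.3  24.5 -13.1 -10.5 -68.1  62.3] F [ 0.8 -1.3 -1.8] w 51.9
now yaw,tilt,roll [-1.7169e+02 -1.8160e+01  1.0000e-02]
xyz m [-0.0017 -0.0018  0.0003] twist [ -0.15 -14.84  -0.35]
```

View pics/w5.png

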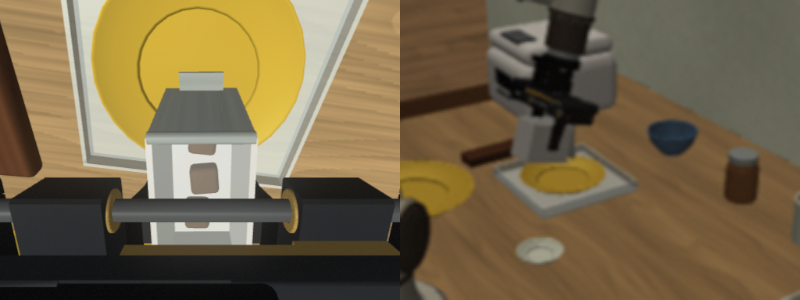

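Call:
move_arm([
  {"xyz": [0, 0, 0], "twist": [0, -2, 0], "grip": 1},
  {"xyz": [0, 0, 0], "twist": [0, -4, 0], "grip": 1},
  {"xyz": [0, 0, 0], "twist": [0, -6, 0], "grip": 1},
  {"xyz": [0, 0, 0], "twist": [0, -8, 0], "grip": 1},
  {"xyz": [0, 0, 0], "twist": [0, -10, 0], "grip": 1},
  {"xyz": [0, 0, 0], "twist": [0, -11.5, 0], "grip": 1},
  {"xyz": [0, 0, 0], "twist": [0, -13, 0], "grip": 1},
  {"xyz": [0, 0, 0], "twist": [0, -14, 0], "grip": 1},
  {"xyz": [0, 0, 0], "twist": [0, -14, 0], "grip": 1},
  {"xyz": [0, 0, 0], "twist": [0, -14, 0], "grip": 1},
])

```text
t: 9.23
position: [429.1, 232.5, 124.8]
eef_rot: [[0.839, 0.146, -0.524], [0.124, -0.989, -0.077], [-0.53, 0.0, -0.848]]
force: [0.2, 0.2, -1.4]
gripper_width: 52.0
```

```bash
python3 to.py 428 234 124 188.7 38;python3 - <<'E'
from h import *
a=get_image("wrist")["pixels"];b=get_image("side")["pixels"][100:244,140:332]
cv2.imwrite("pics/w6.png",np.hstack([cv2.resize(a[:,:,::-1],(400,300)),cv2.resize(b[:,:,::-1],(400,300))]))
E
```

```text
t 9.2333 pos [429.1 232.5 124.8] q [ 37.9  31.2  -4.1 -15.2 -83.5  66.1] F [ 0.2  0.2 -1.4] w 52.0
now yaw,tilt,roll [-1.7161e+02 -3.1980e+01  1.0000e-02]
xyz m [-0.0003 -0.0016  0.0012] twist [-0.17 -6.02 -0.25]
```

View pics/w6.png

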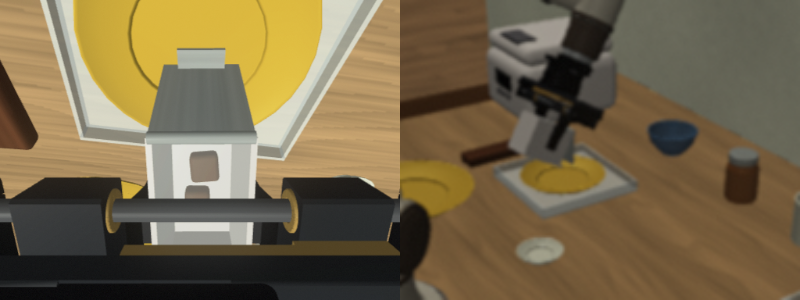

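Call:
move_arm([
  {"xyz": [0, 0, 0], "twist": [0, -1, 0], "grip": 1},
  {"xyz": [0, 0, 0], "twist": [0, -2, 0], "grip": 1},
  {"xyz": [0, 0, 0], "twist": [0, -3, 0], "grip": 1},
  {"xyz": [0, 0, 0], "twist": [0, -4, 0], "grip": 1},
  {"xyz": [0, 0, 0], "twist": [0, -5, 0], "grip": 1},
  {"xyz": [0, 0, 0], "twist": [0, -6, 0], "grip": 1},
  {"xyz": [0, 0, 0], "twist": [0, -6, 0], "grip": 1},
  {"xyz": [0, 0, 0], "twist": [0, -6, 0], "grip": 1},
  {"xyz": [0, 0, 0], "twist": [0, -6, 0], "grip": 1},
])

```text
t: 10.08
position: [429.3, 232.6, 125.0]
eef_rot: [[0.779, 0.146, -0.609], [0.115, -0.989, -0.09], [-0.616, 0.0, -0.788]]
force: [-0.3, 0.4, -1.8]
gripper_width: 51.7
```

```bash
python3 to.py 428 234 124 188.7 38;python3 - <<'E'
from h import *
a=get_image("wrist")["pixels"];b=get_image("side")["pixels"][100:244,140:332]
cv2.imwrite("pics/w7.png",np.hstack([cv2.resize(a[:,:,::-1],(400,300)),cv2.resize(b[:,:,::-1],(400,300))]))
E
```

```text
t 10.0833 pos [429.3 232.6 125. ] q [ 36.7  34.2  -0.6 -17.  -89.8  67.1] F [-0.3  0.4 -1.8] w 51.7
now yaw,tilt,roll [-1.7161e+02 -3.8010e+01  1.0000e-02]
xyz m [-0.0002 -0.0016  0.0014] twist [-0.18  0.01 -0.24]
```

View pics/w7.png

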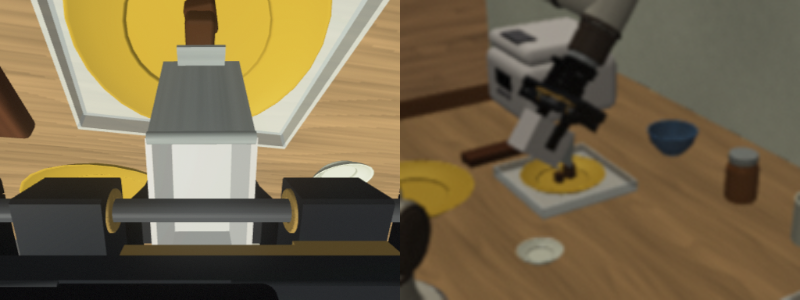

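Call:
move_arm([
  {"xyz": [0, 0, 0], "twist": [0, -1, 0], "grip": 1},
  {"xyz": [0, 0, 0], "twist": [0, -2, 0], "grip": 1},
  {"xyz": [0, 0, 0], "twist": [0, -3, 0], "grip": 1},
  {"xyz": [0, 0, 0], "twist": [0, -3, 0], "grip": 1},
  {"xyz": [0, 0, 0], "twist": [0, -3, 0], "grip": 1},
  {"xyz": [0, 0, 0], "twist": [0, -3, 0], "grip": 1},
])

```text
t: 10.68
position: [429.3, 232.6, 124.9]
eef_rot: [[0.747, 0.146, -0.649], [0.11, -0.989, -0.096], [-0.656, 0.0, -0.755]]
force: [0.0, -0.5, -1.4]
gripper_width: 52.3
```

```bash
python3 to.py 428 234 180 188.7 38;python3 - <<'E'
from h import *
a=get_image("wrist")["pixels"][0:192,130:386];b=get_image("side")["pixels"][140:212,180:276];
cv2.imwrite("pics/w8.png",np.hstack([cv2.resize(a[:,:,::-1],(400,300)),cv2.resize(b[:,:,::-1],(400,300),interpolation=cv2.INTER_CUBIC)]))
E
```

```text
t 10.6833 pos [429.3 232.6 124.9] q [ 36.1  35.7   1.1 -17.8 -92.8  67.4] F [ 0.  -0.5 -1.4] w 52.3
now yaw,tilt,roll [-1.7161e+02 -4.1010e+01  1.0000e-02]
xyz m [-0.037  -0.0016 -0.0409] twist [-0.19  3.01 -0.24]
```

View pics/w8.png

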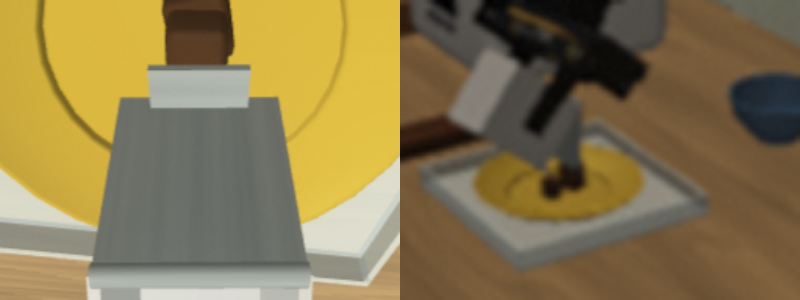

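Call:
move_arm([
  {"xyz": [-0.002, 0, -0.0022], "twist": [0, 0, 0], "grip": 1},
  {"xyz": [-0.005, 0, -0.0056], "twist": [0, 0, 0], "grip": 1},
  {"xyz": [-0.009, 0, -0.01], "twist": [0, 0, 0], "grip": 1},
  {"xyz": [-0.014, 0, -0.0155], "twist": [0, 0, 0], "grip": 1},
  {"xyz": [-0.02, 0, -0.022], "twist": [0, 0, 0], "grip": 1},
  {"xyz": [-0.026, 0, -0.029], "twist": [0, 0, 0], "grip": 1},
  {"xyz": [-0.032, 0, -0.0355], "twist": [0, 0, 0], "grip": 1},
  {"xyz": [-0.038, 0, -0.042], "twist": [0, 0, 0], "grip": 1},
  {"xyz": [-0.042, 0, -0.0465], "twist": [0, 0, 0], "grip": 1},
  {"xyz": [-0.044, 0, -0.0485], "twist": [0, 0, 0], "grip": 1},
])

```text
t: 11.62
position: [428.2, 232.6, 191.9]
eef_rot: [[0.748, 0.146, -0.648], [0.111, -0.989, -0.095], [-0.655, -0.001, -0.756]]
force: [-0.5, -1.0, -1.7]
gripper_width: 51.7
```

```bash
python3 to.py 428 234 190 188.7 0;python3 - <<'E'
from h import *
a=get_image("wrist")["pixels"][0:240,100:420];b=get_image("side")["pixels"][120:212,170:292];
cv2.imwrite("pics/w9.png",np.hstack([cv2.resize(a[:,:,::-1],(400,300)),cv2.resize(b[:,:,::-1],(400,300),interpolation=cv2.INTER_CUBIC)]))
E
```

```text
t 11.6167 pos [428.2 232.6 191.9] q [ 36.2  31.4   4.4 -18.1 -99.9  65.1] F [-0.5 -1.  -1.7] w 51.7
now yaw,tilt,roll [-1.7155e+02 -4.0880e+01 -7.0000e-02]
xyz m [ 0.0012 -0.0014  0.0014] twist [-0.15 40.88 -0.26]
```

View pics/w9.png

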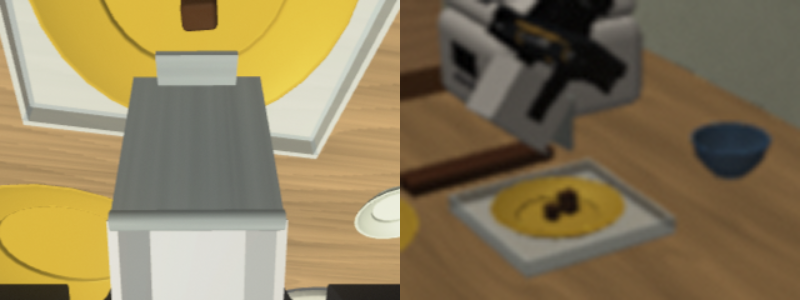

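Call:
move_arm([
  {"xyz": [0, 0, 0], "twist": [0, 1.5, 0], "grip": 1},
  {"xyz": [0, 0, 0], "twist": [0, 4.5, 0], "grip": 1},
  {"xyz": [0, 0, 0], "twist": [0, 9, 0], "grip": 1},
  {"xyz": [0, 0, 0], "twist": [0, 14, 0], "grip": 1},
  {"xyz": [0, 0, 0], "twist": [0, 19, 0], "grip": 1},
  {"xyz": [0, 0, 0], "twist": [0, 24, 0], "grip": 1},
  {"xyz": [0, 0, 0], "twist": [0, 29, 0], "grip": 1},
  {"xyz": [0, 0, 0], "twist": [0, 34, 0], "grip": 1},
  {"xyz": [0, 0, 0], "twist": [0, 38.5, 0], "grip": 1},
  {"xyz": [0, 0, 0], "twist": [0, 41, 0], "grip": 1},
])

```text
t: 12.55
position: [426.3, 231.5, 190.3]
eef_rot: [[0.989, 0.147, 0.001], [0.147, -0.989, -0.0], [0.001, 0.001, -1.0]]
force: [-0.4, -1.1, -1.9]
gripper_width: 51.9
```

```bash
python3 to.py 440 50 190 188.7 0;python3 - <<'E'
from h import *
a=get_image("wrist")["pixels"];b=get_image("side")["pixels"][120:212,170:292];
cv2.imwrite("pics/w10.png",np.hstack([cv2.resize(a[:,:,::-1],(400,300)),cv2.resize(b[:,:,::-1],(400,300),interpolation=cv2.INTER_CUBIC)]))
E
```

```text
t 12.55 pos [426.3 231.5 190.3] q [ 47.8  11.3 -23.4   0.1 -55.3  50.6] F [-0.4 -1.1 -1.9] w 51.9
now yaw,tilt,roll [-1.7156e+02  8.0000e-02  3.0000e-02]
xyz m [-0.0131  0.1816  0.0004] twist [ 0.03 -0.08 -0.26]
```

View pics/w10.png

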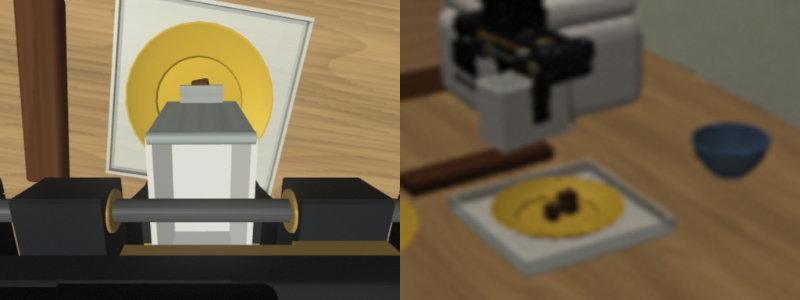

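Call:
move_arm([
  {"xyz": [0, 0.004, 0], "twist": [0, 0, 0], "grip": 1},
  {"xyz": [-0.001, 0.012, 0], "twist": [0, 0, 0], "grip": 1},
  {"xyz": [-0.002, 0.025, 0], "twist": [0, 0, 0], "grip": 1},
  {"xyz": [-0.003, 0.043, 0], "twist": [0, 0, 0], "grip": 1},
  {"xyz": [-0.004, 0.065, 0], "twist": [0, 0, 0], "grip": 1},
  {"xyz": [-0.005, 0.09, 0], "twist": [0, 0, 0], "grip": 1},
  {"xyz": [-0.006, 0.115, 0], "twist": [0, 0, 0], "grip": 1},
  {"xyz": [-0.007, 0.14, 0], "twist": [0, 0, 0], "grip": 1},
  {"xyz": [-0.008, 0.165, 0], "twist": [0, 0, 0], "grip": 1},
  {"xyz": [-0.009, 0.187, 0], "twist": [0, 0, 0], "grip": 1},
])

```text
t: 13.48
position: [446.2, 43.5, 190.3]
eef_rot: [[0.99, 0.144, -0.001], [0.144, -0.99, -0.0], [-0.001, 0.0, -1.0]]
force: [0.7, -0.3, -1.6]
gripper_width: 52.3
```

Call:
move_arm([
  {"xyz": [-0.001, 0.021, 0.002], "twist": [0, 0, 0], "grip": 1},
  {"xyz": [-0.002, 0.038, 0.006], "twist": [0, 0, 0], "grip": 1},
  {"xyz": [-0.003, 0.051, 0.014], "twist": [0, 0, 0], "grip": 1},
  {"xyz": [-0.004, 0.06, 0.026], "twist": [0, 0, 0], "grip": 1},
  {"xyz": [-0.004, 0.064, 0.042], "twist": [0, 0, 0], "grip": 1},
  {"xyz": [-0.004, 0.065, 0.06], "twist": [0, 0, 0], "grip": 1},
  {"xyz": [-0.004, 0.065, 0.078], "twist": [0, 0, 0], "grip": 1},
  {"xyz": [-0.004, 0.065, 0.093], "twist": [0, 0, 0], "grip": 1},
  {"xyz": [-0.004, 0.065, 0.103], "twist": [0, 0, 0], "grip": 1},
  {"xyz": [-0.004, 0.065, 0.11], "twist": [0, 0, 0], "grip": 1},
])

```text
t: 14.32
position: [451.2, -20.2, 79.1]
eef_rot: [[0.99, 0.144, -0.003], [0.144, -0.99, -0.001], [-0.003, 0.0, -1.0]]
force: [1.4, 0.1, -1.3]
gripper_width: 51.9
```

```bash
python3 to.py 450 -20 50.5 188.5 0;python3 - <<'E'
from h import *
a=get_image("top")["pixels"][160:232,130:226];b=get_image("side")["pixels"][150:270,160:320];
cv2.imwrite("pics/w11.png",np.hstack([cv2.resize(a[:,:,::-1],(400,300),interpolation=cv2.INTER_CUBIC),cv2.resize(b[:,:,::-1],(400,300),interpolation=cv2.INTER_CUBIC)]))
E
```

```text
t 14.3167 pos [451.2 -20.2  79.1] q [ 18.2  17.4 -35.5  -0.  -37.3  80.2] F [ 1.4  0.1 -1.3] w 51.9
now yaw,tilt,roll [-1.7171e+02 -1.8000e-01  2.0000e-02]
xyz m [-0.0011 -0.0003  0.0286] twist [ 0.02  0.18 -0.21]
```

View pics/w11.png

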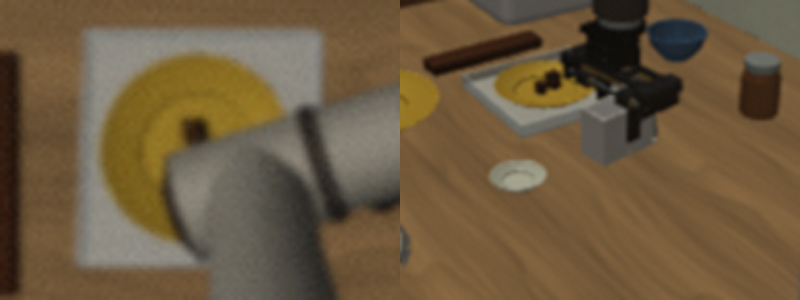

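Call:
move_arm([
  {"xyz": [-0.001, 0, 0.007], "twist": [0, 0, 0], "grip": 1},
  {"xyz": [-0.001, 0, 0.014], "twist": [0, 0.1, 0], "grip": 1},
  {"xyz": [-0.001, 0, 0.02], "twist": [0, 0.1, 0], "grip": 1},
  {"xyz": [-0.001, 0, 0.024], "twist": [0, 0.1, 0], "grip": 1},
  {"xyz": [-0.001, 0, 0.0265], "twist": [0, 0.1, 0], "grip": 1},
  {"xyz": [-0.001, 0, 0.028], "twist": [0, 0.1, 0], "grip": 1},
  {"xyz": [-0.001, 0, 0.028], "twist": [0, 0.1, 0], "grip": 1},
  {"xyz": [-0.001, 0, 0.028], "twist": [0, 0.1, 0], "grip": 1},
])

```text
t: 15.08
position: [451.0, -18.8, 52.6]
eef_rot: [[0.989, 0.146, 0.002], [0.146, -0.989, 0.0], [0.002, -0.0, -1.0]]
force: [0.6, 1.0, -1.9]
gripper_width: 51.9
```

```bash
python3 to.py 450 -20 49.6 188.5 0;python3 - <<'E'
from h import *
a=get_image("wrist")["pixels"];b=get_image("side")["pixels"][150:270,160:320];
cv2.imwrite("pics/w12.png",np.hstack([cv2.resize(a[:,:,::-1],(400,300),interpolation=cv2.INTER_CUBIC),cv2.resize(b[:,:,::-1],(400,300),interpolation=cv2.INTER_CUBIC)]))
E
```

```text
t 15.0833 pos [451.  -18.8  52.6] q [ 18.4  20.  -37.2   0.  -32.7  80. ] F [ 0.6  1.  -1.9] w 51.9
now yaw,tilt,roll [-1.7159e+02  1.2000e-01 -0.0000e+00]
xyz m [-0.0012  0.001   0.003 ] twist [-0.   -0.12 -0.09]
```

View pics/w12.png

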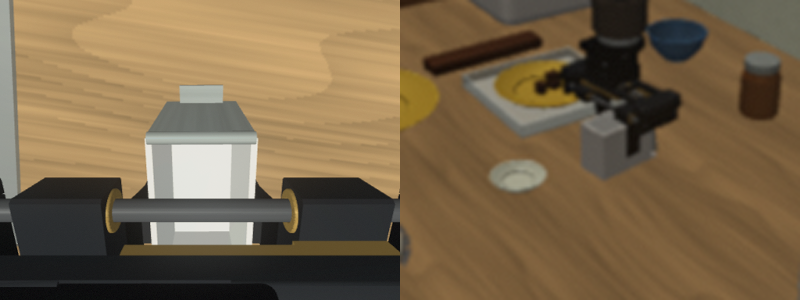

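Call:
move_arm([
  {"xyz": [0, 0, 0.001], "twist": [0, 0, 0], "grip": 1},
  {"xyz": [0, 0, 0.002], "twist": [0, 0, 0], "grip": 1},
  {"xyz": [0, 0, 0.002], "twist": [0, 0, 0], "grip": 1},
])

```text
t: 15.43
position: [450.8, -19.0, 50.4]
eef_rot: [[0.989, 0.146, 0.002], [0.146, -0.989, 0.0], [0.002, 0.0, -1.0]]
force: [0.2, -0.4, -0.4]
gripper_width: 52.0
```

Call:
move_arm([
  {"xyz": [0, 0, 0.0005], "twist": [0, 0, 0], "grip": 1},
  {"xyz": [0, 0, 0.0005], "twist": [0, 0, 0], "grip": 1},
])

```text
t: 15.6
position: [450.8, -19.0, 49.9]
eef_rot: [[0.989, 0.146, 0.002], [0.146, -0.989, 0.0], [0.002, 0.0, -1.0]]
force: [-0.4, -0.2, -2.1]
gripper_width: 52.0
```

Call:
move_arm([
  {"xyz": [0, 0, 0.0005], "twist": [0, 0, 0], "grip": 1},
  {"xyz": [0, 0, 0.0005], "twist": [0, 0, 0], "grip": 1},
  {"xyz": [0, 0, 0.0005], "twist": [0, 0, 0], "grip": 1},
])

```text
t: 15.85
position: [450.9, -18.9, 49.6]
eef_rot: [[0.989, 0.146, 0.002], [0.146, -0.989, 0.0], [0.002, 0.0, -1.0]]
force: [0.5, 0.2, 0.1]
gripper_width: 51.7
```

```bash
python3 to.py 450 -20 49.6 188.5 0
```

```text
t 15.85 pos [450.9 -18.9  49.6] q [ 18.3  20.3 -37.4   0.  -32.2  80. ] F [0.5 0.2 0.1] w 51.7
now yaw,tilt,roll [-1.7159e+02  1.0000e-01  0.0000e+00]
xyz m [-0.0011  0.0009  0.    ] twist [ 0.   -0.1  -0.09]
```

Run:
```python
from h import *
F=[];Z=[]
for k in range(8):
    get_image("top");s=get_state();F.append(s["force"][2]);Z.append(s["position"][2])
print(np.round(F,1),np.mean(F),np.mean(Z))
```

```text
[0.6 0.6 1.5 1.7 1.  1.  1.7 0.9] 1.1272773223042334 49.64464996018793
```

Call:
move_arm([
  {"xyz": [0, 0, 0], "twist": [0, 0, 0], "grip": 0.3},
  {"xyz": [0, 0, 0], "twist": [0, 0, 0], "grip": 0.2},
  {"xyz": [0, 0, 0], "twist": [0, 0, 0], "grip": 0},
  {"xyz": [0, 0, 0], "twist": [0, 0, 0], "grip": 0},
  {"xyz": [0, 0, 0], "twist": [0, 0, 0], "grip": 0},
  {"xyz": [0, 0, 0], "twist": [0, 0, 0], "grip": 0},
  {"xyz": [0, 0, 0], "twist": [0, 0, 0], "grip": 0},
])

```text
t: 16.83
position: [450.9, -18.9, 49.5]
eef_rot: [[0.989, 0.146, 0.002], [0.146, -0.989, 0.0], [0.002, 0.0, -1.0]]
force: [-0.1, -0.1, 0.1]
gripper_width: 85.1
```

```bash
python3 to.py 450 -20 49.6 188.5 0;python3 - <<'E'
from h import *
a=get_image("wrist")["pixels"];b=get_image("side")["pixels"][150:270,160:320];
cv2.imwrite("pics/w13.png",np.hstack([cv2.resize(a[:,:,::-1],(400,300),interpolation=cv2.INTER_CUBIC),cv2.resize(b[:,:,::-1],(400,300),interpolation=cv2.INTER_CUBIC)]))
E
```

```text
t 16.8333 pos [450.9 -18.9  49.5] q [ 18.3  20.3 -37.4   0.  -32.2  80. ] F [-0.1 -0.1  0.1] w 85.1
now yaw,tilt,roll [-1.716e+02  1.000e-01  0.000e+00]
xyz m [-0.001   0.0009 -0.0001] twist [ 0.  -0.1 -0.1]
```

View pics/w13.png

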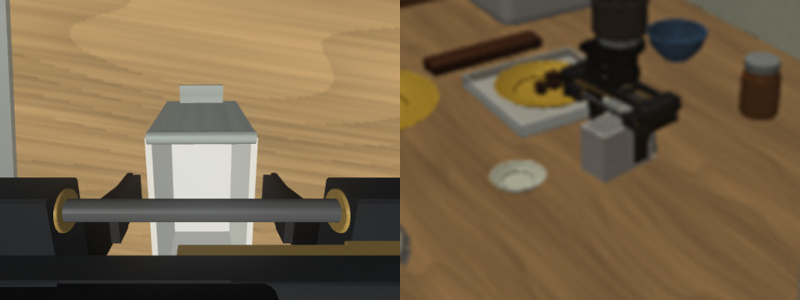

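Released with clear gaps both sides; rising straight up, then to a place where the plate can be seen.

Call:
move_arm([
  {"xyz": [0, 0, -0.01], "twist": [0, 0, 0], "grip": 0},
  {"xyz": [0, 0, -0.03], "twist": [0, 0, 0], "grip": 0},
  {"xyz": [0, 0, -0.06], "twist": [0, 0, 0], "grip": 0},
  {"xyz": [0, 0, -0.095], "twist": [0, 0, 0], "grip": 0},
  {"xyz": [0, 0, -0.13], "twist": [0, 0, 0], "grip": 0},
  {"xyz": [0, 0, -0.165], "twist": [0, 0, 0], "grip": 0},
  {"xyz": [0, 0, -0.195], "twist": [0, 0, 0], "grip": 0},
  {"xyz": [0, 0, -0.2], "twist": [0, 0, 0], "grip": 0},
])

```text
t: 17.6
position: [453.3, -18.7, 255.5]
eef_rot: [[0.989, 0.147, 0.014], [0.147, -0.989, 0.002], [0.014, -0.0, -1.0]]
force: [0.5, -0.2, 0.1]
gripper_width: 87.0
```

```bash
python3 to.py 400 220 260 188.5 0;python3 - <<'E'
from h import *
a=get_image("wrist")["pixels"];b=get_image("side")["pixels"][150:270,160:320];
cv2.imwrite("pics/w14.png",np.hstack([cv2.resize(a[:,:,::-1],(400,300),interpolation=cv2.INTER_CUBIC),cv2.resize(b[:,:,::-1],(400,300),interpolation=cv2.INTER_CUBIC)]))
E
```

```text
t 17.6 pos [453.3 -18.7 255.5] q [ 18.4   4.2 -21.8   0.1 -63.3  80. ] F [ 0.5 -0.2  0.1] w 87.0
now yaw,tilt,roll [-171.54    0.78   -0.  ]
xyz m [-0.0175 -0.2439 -0.0048] twist [-0.   -0.78 -0.04]
```

View pics/w14.png

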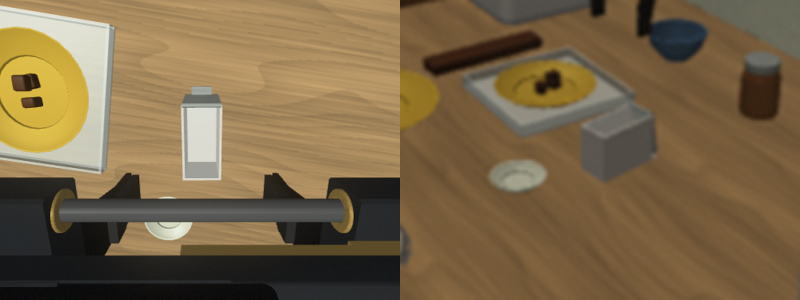

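Call:
move_arm([
  {"xyz": [0, -0.02, 0], "twist": [0, 0, 0], "grip": 0},
  {"xyz": [0, -0.05, 0], "twist": [0, 0, 0], "grip": 0},
  {"xyz": [0, -0.08, 0], "twist": [0, 0, 0], "grip": 0},
  {"xyz": [0, -0.11, 0], "twist": [0, 0, 0], "grip": 0},
  {"xyz": [0, -0.14, 0], "twist": [0, 0, 0], "grip": 0},
  {"xyz": [0, -0.16, 0], "twist": [0, 0, 0], "grip": 0},
  {"xyz": [0, -0.165, 0], "twist": [0, 0, 0], "grip": 0},
  {"xyz": [0, -0.165, 0], "twist": [0, 0, 0], "grip": 0},
])

```text
t: 18.37
position: [425.5, 144.9, 247.7]
eef_rot: [[0.989, 0.148, -0.001], [0.148, -0.989, -0.002], [-0.002, 0.002, -1.0]]
force: [-0.1, 1.0, 0.4]
gripper_width: 87.1
```

```bash
python3 to.py 400 220 260 188.5 0;python3 - <<'E'
from h import *
s=get_state();i=wcam(get_image("wrist"),s);p=i["pixels"][:,:,::-1]
m=cv2.inRange(cv2.cvtColor(p,cv2.COLOR_BGR2HSV),(20,150,80),(34,255,255));m[205:]=0
c=max(cv2.findContours(m,0,1)[0],key=cv2.contourArea);c=cv2.convexHull(c)[:,0];c=c[(c[:,1]<200)&(c[:,1]>3)&(c[:,0]>3)]
P=np.array([toplane(i,q,24)[:2] for q in c]);A=np.c_[2*P,np.ones(len(P))];x=np.linalg.lstsq(A,(P**2).sum(1),rcond=None)[0]
print(x[:2],np.sqrt(x[2]+x[0]**2+x[1]**2))
x0,y0,x1,y1=c[:,0].min(),c[:,1].min(),c[:,0].max(),c[:,1].max();print(x0,y0,x1,y1)
q=p[max(0,y0):y1,x0:x1];k=380/max(q.shape[:2]);q=cv2.resize(q,(400,300))
b=get_image("side")["pixels"][150:222,180:276]
cv2.imwrite("pics/w15.png",np.hstack([q,cv2.resize(b[:,:,::-1],(400,300),interpolation=cv2.INTER_CUBIC)]))
cv2.imwrite("pics/w15b.png",p);cv2.imwrite("pics/top15.png",get_image("top")["pixels"][:,:,::-1])
E
```

```text
t 18.3667 pos [425.5 144.9 247.7] q [ 39.6   4.6 -22.5   0.  -63.1  58.9] F [-0.1  1.   0.4] w 87.1
now yaw,tilt,roll [-1.7147e+02 -1.0000e-01  9.0000e-02]
xyz m [-0.0141 -0.0781 -0.0124] twist [0.09 0.1  0.03]
[472.64174072 240.86589314] 88.55510890471015
97 25 257 190
```

View pics/w15.png

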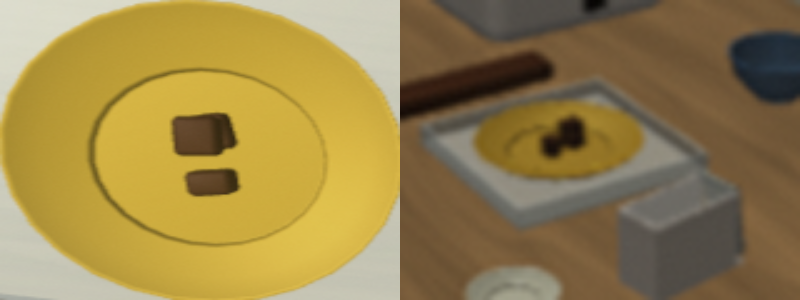

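View pics/top15.png

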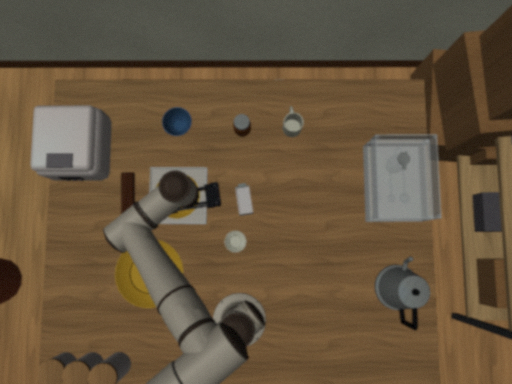

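Call:
move_arm([
  {"xyz": [0, -0.02, 0.02], "twist": [0, 0, 0], "grip": 0},
  {"xyz": [0, -0.045, 0.045], "twist": [0, 0, 0], "grip": 0},
  {"xyz": [0, -0.07, 0.07], "twist": [0, 0, 0], "grip": 0},
  {"xyz": [0, -0.09, 0.085], "twist": [0, 0, 0], "grip": 0},
  {"xyz": [0, -0.095, 0.095], "twist": [0, 0, 0], "grip": 0},
  {"xyz": [0, -0.095, 0.095], "twist": [0, 0, 0], "grip": 0},
  {"xyz": [0, -0.095, 0.095], "twist": [0, 0, 0], "grip": 0},
])

```text
t: 19.1
position: [412.8, 237.2, 154.3]
eef_rot: [[0.989, 0.145, 0.001], [0.145, -0.989, -0.001], [0.001, 0.001, -1.0]]
force: [-0.0, 0.6, -0.5]
gripper_width: 87.4
```

```bash
python3 to.py 400 220 260 188.5 0;python3 - <<'E'
from h import *
s=get_state();i=wcam(get_image("wrist"),s);p=i["pixels"][:,:,::-1]
g=cv2.cvtColor(p,cv2.COLOR_BGR2GRAY);h=cv2.cvtColor(p,cv2.COLOR_BGR2HSV)
cv2.imwrite("pics/w16.png",p)
m=cv2.inRange(h,(0,60,0),(18,255,130));m[220:]=0;m[:,:140]=0;m[:,400:]=0
for c in cv2.findContours(m,0,1)[0]:
    if cv2.contourArea(c)>60:print(cv2.boundingRect(c),cv2.contourArea(c))
cv2.imwrite("pics/w16z.png",cv2.resize(p[40:200,170:370],None,fx=4,fy=3.75,interpolation=cv2.INTER_CUBIC))
E
```

```text
t 19.1 pos [412.8 237.2 154.3] q [ 49.5  12.9 -27.3   0.1 -49.7  48.8] F [-0.   0.6 -0.5] w 87.4
now yaw,tilt,roll [-1.7164e+02  4.0000e-02  7.0000e-02]
xyz m [-0.0151  0.0153 -0.1057] twist [ 0.07 -0.04 -0.14]
(255, 126, 24, 19) 349.0
(253, 84, 26, 31) 631.5
```

View pics/w16z.png

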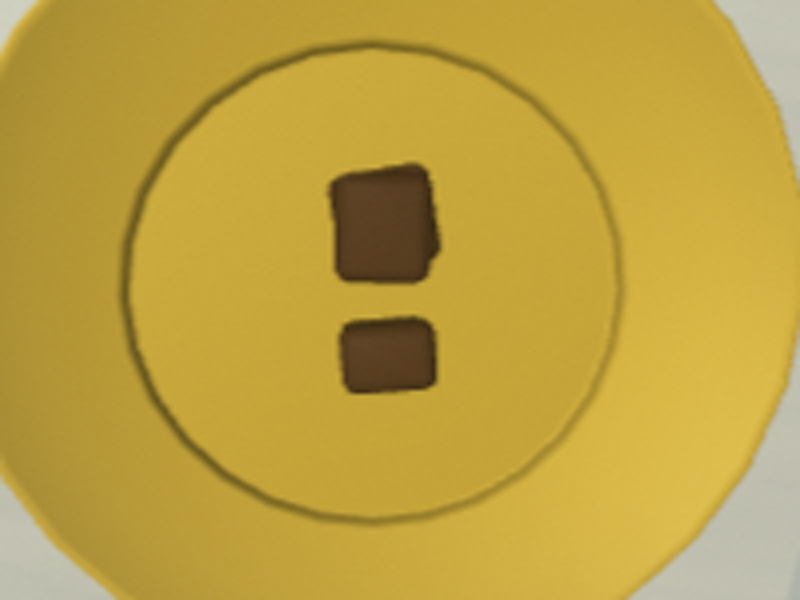

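Run:
```python
from h import *
s=get_state();i=wcam(get_image("wrist"),s)
# top-face corners centre of upper: zoom (380,225)->px ; lower (388,355)
for n,uv,ws in[("up",(170+380/4,40+225/3.75),[(333,430)]),("lo",(170+388/4,40+358/3.75),[])]:
    for z in(8,24,40):print(n,z,toplane(i,uv,z).round(1))
sd=get_image("side");p=sd["pixels"][:,:,::-1]
m=cv2.inRange(cv2.cvtColor(p,cv2.COLOR_BGR2HSV),(0,0,0),(180,255,75))
for z in(8,24,40):
    for n,uv in[("up",(170+380/4,40+225/3.75)),("lo",(170+388/4,40+358/3.75))]:
        print(n,z,np.round(proj(sd,toplane(i,uv,z)),1))
cv2.imwrite("pics/s17.png",cv2.resize(p[168:200,196:238],None,fx=16,fy=16,interpolation=cv2.INTER_NEAREST))
```

```text
up 8 [488.6 241.2   8. ]
up 24 [488.4 241.5  24. ]
up 40 [488.2 241.8  40. ]
lo 8 [458.8 234.9   8. ]
lo 24 [460.3 235.5  24. ]
lo 40 [461.7 236.2  40. ]
up 8 [221.4 185.3]
lo 8 [216.1 187.6]
up 24 [221.2 182. ]
lo 24 [216.2 184.2]
up 40 [221.  178.7]
lo 40 [216.3 180.7]
```

View pics/s17.png

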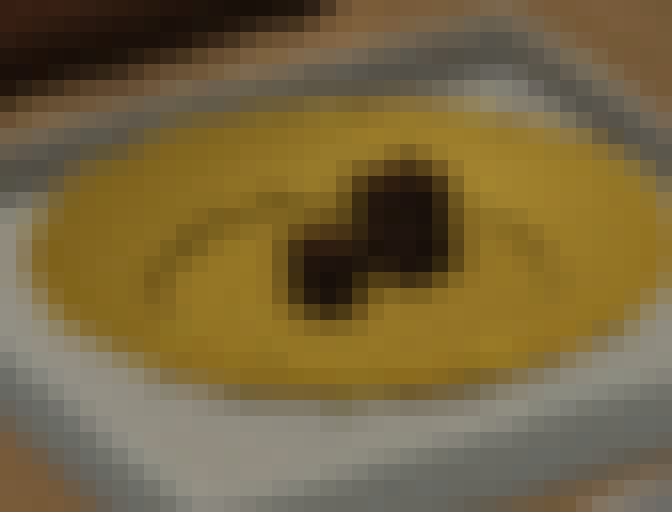

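Call:
move_arm([
  {"xyz": [0, 0, -0.03], "twist": [0, 0, 0], "grip": 0},
  {"xyz": [0, 0, -0.06], "twist": [0, 0, 0], "grip": 0},
  {"xyz": [0, 0, -0.09], "twist": [0, 0, 0], "grip": 0},
  {"xyz": [0, 0, -0.11], "twist": [0, 0, 0], "grip": 0},
  {"xyz": [0, 0, -0.12], "twist": [0, 0, 0], "grip": 0},
  {"xyz": [0, 0, -0.12], "twist": [0, 0, 0], "grip": 0},
  {"xyz": [0, 0, -0.12], "twist": [0, 0, 0], "grip": 0},
])

```text
t: 19.83
position: [412.2, 237.6, 274.3]
eef_rot: [[0.989, 0.145, 0.001], [0.145, -0.989, 0.001], [0.002, -0.001, -1.0]]
force: [0.9, -0.1, -1.2]
gripper_width: 87.2
```

Run:
```python
from h import *
a=get_image("side")["pixels"][140:260,170:370,::-1];cv2.imwrite("pics/s18.png",cv2.resize(a,(800,480),interpolation=cv2.INTER_CUBIC))
s=get_state();print(s["t"],np.round(s["position"]),np.round(s["qvel"],1),np.round(s["force"],1))
```

```text
19.8833 [412. 237. 273.] [ 0.2  1.1 -0.8  0.1 -0.1  0. ] [ 0.1 -0.2 -0.5]
```

View pics/s18.png

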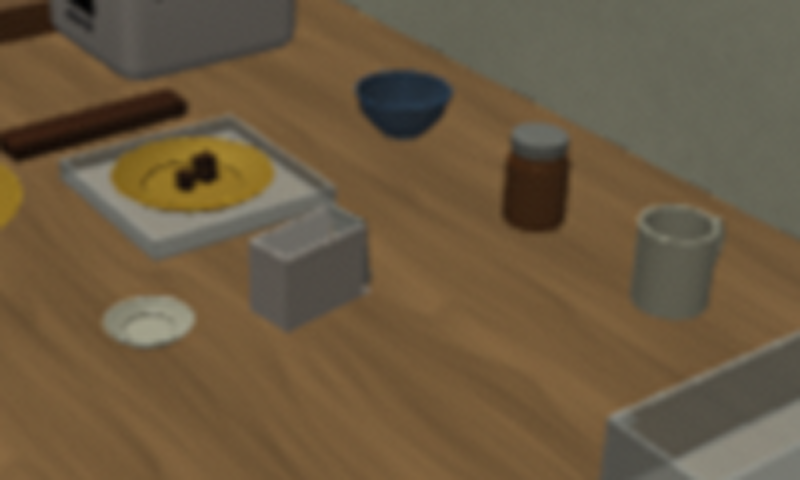

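The caddy stands upright on the bare worktop at about (300, 265) in this picture. The lumps are on the plate at about (195, 170), and the jar, mug, bowl and box are where they were.

```bash
python3 -c "
from cell import *
print(sign_off())"
```

```text
the job is handed in; nothing more can be done
None
```

The job is handed in at about 20 s. All three lumps look to be on the plate, and the empty caddy is standing upright on the bare worktop.

- **What I did:** I gripped the caddy by its long sides and carried it level, turning it about 184° so the arm could tip it without reaching a joint limit. I tipped it to 41° over the smaller plate, raised it and levelled it. I then stood it on the worktop near (450, -20) mm, let go and moved the arm clear.
- **Caddy:** it is upright, its floor looks empty and the flap looks shut. I let go only once the averaged upward force, about 1 N, showed it resting on the worktop.
- **Plate:** it has not moved. Its centre measured (472.8, 240.7) mm before pouring and (472.6, 240.9) mm after.
- **Bystanders:** the jar, mug, bowl and chopstick box look the same in the pictures. I did not check the cruet closely, but the arm never went near it.
- **Lumps:** two appear to be stacked one on the other, with the third beside them. I inferred the stack from the size of the upper pair in two views and did not see three separate lumps. I left the stack alone so as not to risk shoving the plate.

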